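# Put the smear bench back in order: tubes, pot and stain bottle to their homes

## Task

Blood smears are done and the dark grey working rack holds mixed tubes. Put both purple-capped tubes fully down in pockets of the purple rack and the red-capped tube in a pocket of the red rack, stand the sample pot in a well of the light blue carrier and the dropper bottle in a bay of the steel tray. Keep all of them upright, do not drop them from a height, and leave the carton, forceps, tape roll and empty dish where they are.

Things in the scene. Friction and masses are not known exactly. Their poses are not given: they have to be found in the camera images.
- purple_tube_a: sample tube with a purple cap, 88 mm tall standing; glass 12.6 mm wide, cap 16 mm wide on the upper 22 mm (the uppermost 14 mm of the cap give no hold: grip between 45 and 74 mm above the bottom). Origin: centre of its bottom end, z along the tube to the cap. At the start it stands upright in one of the pockets of the dark grey rack, its top 93 mm above the worktop. About 12 g. One of two alike.
- purple_tube_b: sample tube with a purple cap, 88 mm tall standing; glass 12.6 mm wide, cap 16 mm wide on the upper 22 mm (the uppermost 14 mm of the cap give no hold: grip between 45 and 74 mm above the bottom). Origin: centre of its bottom end, z along the tube to the cap. At the start it stands upright in one of the pockets of the dark grey rack, its top 93 mm above the worktop. About 12 g. One of two alike.
- red_tube: sample tube with a red cap, 88 mm tall standing; glass 12.6 mm wide, cap 16 mm wide on the upper 22 mm (the uppermost 14 mm of the cap give no hold: grip between 45 and 74 mm above the bottom). Origin: centre of its bottom end, z along the tube to the cap. At the start it stands upright in one of the pockets of the dark grey rack, its top 93 mm above the worktop. About 12 g. The only red one.
- pot: round white sample pot with a fixed press-fit lid, 58 mm tall, standing on the worktop; body 38 mm wide, lid (its upper 10 mm) 43 mm wide and a firm place to grip. Origin: centre of its underside, z up. About 18 g.
- dropper: brown dropper bottle with a black pointed cap, 90 mm tall, standing on the worktop; round body 30 mm wide up to 57 mm (grip it there), cap 20 mm wide above. Origin: centre of its underside, z up. About 45 g.
- grey_rack: dark grey plastic tube rack, 50 x 122 mm, 46 mm high, stands firm. Origin: centre of its underside; y along the row of pockets, x across, z up. Round pockets on the centre line at y = -38, 0, +38 mm: 17 mm wide, floor 5 mm above the underside, funnel mouth widening to 29 mm over the top 11 mm. The working rack: at the start the three tubes stand in it, mixed, one in each pocket.
- purple_rack: purple plastic tube rack, 50 x 122 mm, 46 mm high, stands firm. Origin: centre of its underside; y along the row of pockets, x across, z up. Round pockets on the centre line at y = -38, 0, +38 mm: 17 mm wide, floor 5 mm above the underside, funnel mouth widening to 29 mm over the top 11 mm. Empty at the start; home of the purple-capped tubes, any pocket.
- red_rack: red plastic tube rack, 50 x 122 mm, 46 mm high, stands firm. Origin: centre of its underside; y along the row of pockets, x across, z up. Round pockets on the centre line at y = -38, 0, +38 mm: 17 mm wide, floor 5 mm above the underside, funnel mouth widening to 29 mm over the top 11 mm. Empty at the start; home of the red-capped tube, any pocket.
- pot_carrier: light blue plastic pot carrier, a block 68 x 130 mm and 22 mm high that does not move. Origin: centre of its underside; y along its length, z up. Two empty round wells 56 mm wide at y = -31 and +31 mm, floor 5 mm above the underside. Home of the pot, either well.
- bottle_tray: plain light-grey steel bottle tray, 54 x 104 mm and 22 mm high, that does not move. Origin: centre of its underside; y along its length, z up. Walls 4 mm; one divider across the middle makes two empty square bays of 46 mm, centred at y = -25 and +25 mm, floor 4 mm above the underside. Home of the dropper bottle, either bay.
- carton: blue and yellow carton of cover slips, 28 x 50 x 75 mm, standing; bystander, leave alone. Origin: centre of its underside.
- forceps: steel forceps lying flat, 15 x 122 x 10 mm, behind the work; bystander, leave alone. Origin: centre of its underside, y along it.
- tape: roll of cream tape lying flat, 100 mm across, 25 mm high, at the right; bystander, leave alone. Origin: centre of its underside.
- petri: empty clear dish lying flat, 60 mm across, 14 mm high, behind the work; bystander, leave alone. Origin: centre of its underside.

How it is judged:
At the end, for the whole second after the job is handed in: Purple-capped tubes down in pockets of the purple rack, red-capped in the red rack (bottom under 12 mm, within 10 mm of the centre line, lean under 0.2 rad); pot in a blue carrier well, dropper bottle in a steel tray bay (underside under 9 mm, lean under 0.1 rad); all let go and at rest (x of purple_tube_a in the frame of purple_rack between -0.01 and 0.01 m and y of purple_tube_a in the frame of purple_rack between -0.05 and 0.05 m and z of purple_tube_a in the frame of purple_rack between 0 and 0.012 m and angle between each of purple_tube_a, red_tube, purple_tube_b's own z axis and vertical below 0.2 rad and linear speed of each of purple_tube_a, red_tube, purple_tube_b, pot, dropper below 0.03 m/s and x of red_tube in the frame of red_rack between -0.01 and 0.01 m and y of red_tube in the frame of red_rack between -0.05 and 0.05 m and z of red_tube in the frame of red_rack between 0 and 0.012 m and x of purple_tube_b in the frame of purple_rack between -0.01 and 0.01 m and y of purple_tube_b in the frame of purple_rack between -0.05 and 0.05 m and z of purple_tube_b in the frame of purple_rack between 0 and 0.012 m and x of pot in the frame of pot_carrier between -0.015 and 0.015 m and y of pot in the frame of pot_carrier between -0.05 and 0.05 m and z of pot in the frame of pot_carrier between 0 and 0.009 m and angle between each of pot, dropper's own z axis and vertical below 0.1 rad and x of dropper in the frame of bottle_tray between -0.015 and 0.015 m and y of dropper in the frame of bottle_tray between -0.045 and 0.045 m and z of dropper in the frame of bottle_tray between 0 and 0.009 m); the robot touches nothing.
It fails at once if one of the three tubes, the pot or the dropper bottle is tipped over (more than about 45 degrees from upright) (angle between any of purple_tube_a, red_tube, purple_tube_b, pot, dropper's own z axis and vertical above 0.8 rad).
It fails at once if a tube, the pot or the bottle is dropped (falls free of the fingers faster than 1.2 m/s, that is from more than about 7 cm) ((linear speed of purple_tube_a above 1.2 m/s and contact force between the fingers and purple_tube_a below 0.05 N) or (linear speed of red_tube above 1.2 m/s and contact force between the fingers and red_tube below 0.05 N) or (linear speed of purple_tube_b above 1.2 m/s and contact force between the fingers and purple_tube_b below 0.05 N) or (linear speed of pot above 1.2 m/s and contact force between the fingers and pot below 0.05 N) or (linear speed of dropper above 1.2 m/s and contact force between the fingers and dropper below 0.05 N)).
It fails at once if the carton, the forceps, the tape roll or the empty dish is moved by more than 25 mm (distance of any of carton, forceps, tape, petri from where it was at the start of the episode above 0.025 m).
It also fails if it takes over 112 s, if anything falls off the work surface, if the arm or the gripper's body presses on something with over 40 N, if the wrist force passes 120 N, or if a joint passes its speed limit or range.

## Robot

A 6-joint arm with a two-finger parallel gripper is mounted at the origin on a cart in front of the work surface, level with it; the furniture and walls round the work are solid. World frame = base frame: x ahead of the robot, y to its left, z up, the work surface at z = 0. Lengths are in m, angles in rad, forces in N, time in s.
With the tool pointing down it reaches from about 0.3 to 0.775 m from the base axis. Payload 14.6 kg.
Tool frame: the origin (TCP) lies at the very end of the fingers, on their centre line; the grasp point (between the pads) lies 19 mm behind it; z points along the fingers, y is the line along which they close (so a half turn about z gives the same grasp; the last joint's range is limited). The gripper opens to 94 mm and grips with 3 to 60 N. Pads are 16 mm wide; open, the fingers measure 119 mm over their backs; the gripper's body (75 mm by 177 mm) begins 78 mm behind the grasp point.
Start: joints at [1.251, 0.3, 1.521, -0, 1.321, -0.067], TCP at [0.138, 0.533, 0.205] pointing down, gripper open.
Joint ranges: [-3.03, 3.03], [-0.79, 2.21], [0.23, 2.52], [-1.04, 4.18], [0, 3.07], [-2.55, 2.55]. Speed limits (rad/s): [2.22, 2.22, 2.57, 3.14, 3.14, 3.14].

## Interface

Orientations are given as [roll, pitch, yaw] about the fixed x, y, z axes, in that order (R = Rz(yaw) Ry(pitch) Rx(roll)).
In Python, from station import ctrl, cams gives the robot as it stands. The module is installed in compiled form; this text tells all that it offers.
- The arm moves only by the tool arm_command, never from a script. Its argument "plan" is a list that holds one entry, the list of rows, each a list of 7 numbers: the shift along the tool's x, y, z in a scale on which 1.0 is 750 mm, then the turn, a rotation vector about the tool's x, y, z in a scale on which 1.0 is 4 rad, then the closure, from -1 (fully open) to 1 (shut). A call has 1 to 12 rows; each row is the pose to reach, as a shift and turn from the pose commanded when the call began, along the tool's axes at that moment; what a row does not reach only later rows make up. A row lasts 1/10 s, in which the tool goes at most 50 mm and 8.59 degrees, less where a joint would pass 70% of its speed; a pose out of reach is approached as far as the arm can. A call with a gripper value outside its range is refused whole. The fingers move at their own pace and stop on an object; "squeeze" is the grip in N (left out, the last holds). Time passes only in rows, so rows that repeat a pose let the fingers close. It gives the time, the measured TCP pose, the force, the opening and the grip force at its end, in the units of the state.
- ctrl.get_obs(): the state, without advancing time (a new reading comes with each control period).
- cams.camera(name): name is "side" or "top" or "wrist"; returns (picture, depth): 480x640x3 uint8, blue, green, red; 480x640 float32, m along the optical axis (not along the pixel's ray), 0 where there is no reading.
- cams.camera_info(name): a dict with "fx", "fy", "cx", "cy" (pixels), "world_to_cam" (4x4, takes a point from world to camera coordinates). Camera axes: x right, y down, z forward; pixel columns grow to the right and rows downward; lengths in m; the calibration is good to about 2 mm. The wrist camera is an equidistant fisheye: a pixel r from the principal point sees the ray r / f radians off the axis. A picture is of the moment at which its call begins: read the wrist's pose just before it. camera_info takes no time and is no camera call; for the wrist camera it gives the pose at the moment of the call.
- ctrl.hand_in(): hands the job in; it is judged then, once.
The state is a dict: "time_s": time; "qpos": joint angles; "joint_vel": joint speeds; "tau": joint torques, N m; "ee_pos": TCP position; "eef_rot": TCP orientation; "force": force on the tool from outside, world axes, zero at the start; "moment": the same for the moment, N m; "grip_width": finger opening in m; "grip_force": force on a finger pad.
Only numpy, scipy, OpenCV 4.12 (cv2) and the standard library are available. Lean on these libraries where they do the work, as an engineer would, in place of code of your own. Each camera call takes 0.05 s, during which the arm holds its last target. There are 200 camera calls.

## Working session

There is one attempt and no reset: what is moved stays moved. The work goes in short steps, Python scripts to look and compute and a tool call to move; the robot and the scene stay as the last step left them, time stands still between calls to the robot, and variables do not carry over. Pictures are saved under pics/ and viewed, at most 14 in all, crops included, and the job is handed in when it is done.

Besides the shell and the picture viewer there is one more tool, called after ">>>" by a JSON object that holds its "api" and its "payload". arm_command: Moves the arm, as the interface text tells. Its arguments: {"type":"object","properties":{"plan":{"type":"array"},"squeeze":{"type":"number"}},"required":["plan"]}

```bash
mkdir -p pics
python3 - <<'E'
from station import ctrl,cams
import cv2,numpy as np
print(ctrl.get_obs())
for n in ("top","side"):
    im,d=cams.camera(n); cv2.imwrite(f"pics/{n}0.png",im); np.savez(f"{n}0.npz",im=im,d=d)
    print(n,cams.camera_info(n))
print(cams.camera_info("wrist"))
E
```

```text
{'time_s': 0.0, 'qpos': array([ 1.25141357e+00,  3.00442705e-01,  1.52160054e+00,  7.25025219e-06,
        1.32072804e+00, -6.65979512e-02]), 'joint_vel': array([ 0.00187605, -0.00122078, -0.00011198, -0.00058871,  0.00052979,
        0.00066307]), 'tau': array([-7.88272810e-04, -5.31800008e+01, -3.52737951e+01,  7.08070910e-02,
        2.44584319e-02, -7.28276336e-05]), 'ee_pos': array([0.13746799, 0.53225601, 0.20489369]), 'eef_rot': array([-3.14041710e+00, -8.54435629e-05,  2.88880600e+00]), 'force': array([ 0.60551717,  0.42194871, -0.4681813 ]), 'moment': array([-0.03179963, -0.02633549,  0.02260718]), 'grip_force': 0.0, 'grip_width': 0.0941025364039237}
top {'fx': 482.7763860042408, 'fy': 482.7763860042408, 'cx': 316.8522438407002, 'cy': 241.8942857505942, 'world_to_cam': array([[-0.00367291, -0.99989226, -0.01421208,  0.02464281],
       [-0.98568404,  0.00601565, -0.16849565,  0.57406185],
       [ 0.16856299,  0.01338975, -0.98559994,  1.05001082],
       [ 0.        ,  0.        ,  0.        ,  1.        ]])}
side {'fx': 509.49299162432783, 'fy': 509.49299162432783, 'cx': 313.66921600905687, 'cy': 243.21653411307685, 'world_to_cam': array([[-0.96250582, -0.27032911,  0.02246613,  0.52649524],
       [-0.14824295,  0.45483852, -0.87814916,  0.12665853],
       [ 0.22717082, -0.84855412, -0.4778591 ,  1.34232412],
       [ 0.        ,  0.        ,  0.        ,  1.        ]])}
{'fx': 371.64829954431775, 'fy': 371.64829954431775, 'cx': 317.88958202490346, 'cy': 234.4106919110597, 'world_to_cam': array([[ 0.25010881,  0.96821722, -0.00100149, -0.54977649],
       [ 0.94304011, -0.24337048,  0.22681748, -0.02404985],
       [ 0.21936486, -0.05767349, -0.97393677,  0.38913866],
       [ 0.        ,  0.        ,  0.        ,  1.        ]])}
```

View pics/top0.png

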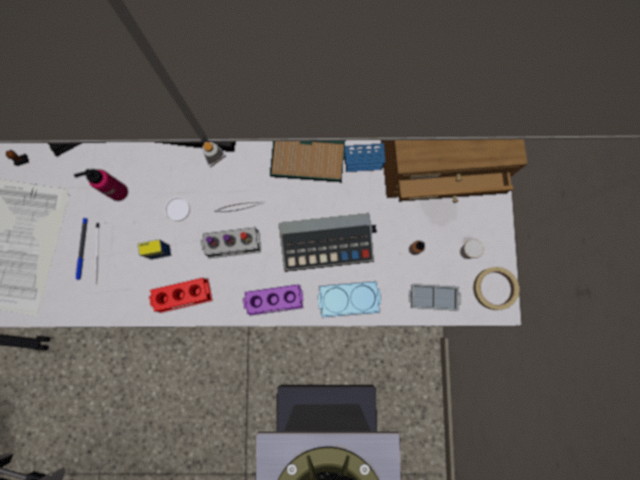

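View pics/side0.png

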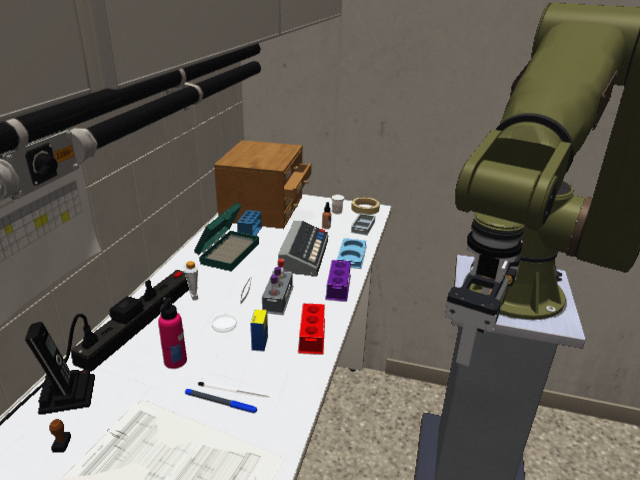

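```bash
cat > h.py <<'E'
import numpy as np,cv2
from station import ctrl,cams
def rays(n,uv,ci=None):
    ci=ci or cams.camera_info(n); uv=np.atleast_2d(uv).astype(float)
    x=(uv[:,0]-ci["cx"])/ci["fx"]; y=(uv[:,1]-ci["cy"])/ci["fy"]
    if n=="wrist":
        r=np.hypot(x,y)+1e-12; d=np.c_[x/r*np.sin(r),y/r*np.sin(r),np.cos(r)]
    else: d=np.c_[x,y,np.ones(len(x))]
    T=ci["world_to_cam"]; R=T[:3,:3]
    return -R.T@T[:3,3], d@R
def onplane(n,uv,z,ci=None):
    o,d=rays(n,uv,ci); return o+d*((z-o[2])/d[:,2])[:,None]
def cloud(n,d,ci=None):
    v,u=np.mgrid[:480,:640]; o,r=rays(n,np.c_[u.ravel(),v.ravel()],ci)
    ci=ci or cams.camera_info(n); f=ci["world_to_cam"][2,:3]
    return (o+r*(d.ravel()/(r@f))[:,None]).reshape(480,640,3)
E
python3 - <<'E'
from h import *
a=np.load("top0.npz"); im,d=a["im"],a["d"]; P=cloud("top",d); hsv=cv2.cvtColor(im,cv2.COLOR_BGR2HSV)
print("cam",rays("top",[[0,0]])[0])
def box(name,c,w,h):
    u0,v0,u1,v1=c; Q=P[v0:v1,u0:u1]; print(name,"zmax pct",np.percentile(Q[...,2],[5,50,90,99]).round(3))
for n,c in dict(tubes=(200,225,262,258),red=(148,275,214,312),pur=(242,283,304,316),carr=(316,280,384,318),tray=(408,283,462,312),dropper=(408,236,427,256),pot=(460,236,486,260),tape=(472,266,520,310),device=(278,214,374,272),drawer=(396,170,516,202),carton=(136,236,172,260),bluebox=(345,140,385,170),green=(270,140,345,182)).items(): box(n,c,0,0)
# world extents of top-surfaces by hue & box & height
def rect(name,c,mask,z):
    u0,v0,u1,v1=c; m=np.zeros((480,640),np.uint8); m[v0:v1,u0:u1]=mask[v0:v1,u0:u1]*255
    m=cv2.morphologyEx(m,cv2.MORPH_CLOSE,np.ones((9,9)))
    cs=max(cv2.findContours(m,cv2.RETR_EXTERNAL,cv2.CHAIN_APPROX_NONE)[0],key=cv2.contourArea)[:,0]
    w=onplane("top",cs,z)[:,:2]*1000; (cx,cy),(a,b),t=cv2.minAreaRect(w.astype(np.float32))
    if a>b: t+=90
    print(name,"c",round(cx,1),round(cy,1),"size",round(a),round(b),"yaw(y axis->)",round(t%180,1), "px",cs.min(0),cs.max(0))
Z=P[...,2]
H,S,V=hsv[...,0].astype(int),hsv[...,1],hsv[...,2]
rect("red",(140,270,220,318),(Z>.036)&(S>60),.046)
rect("pur",(236,278,310,320),(Z>.036)&(S>60),.046)
rect("grey",(196,220,266,262),(Z>.036)&(Z<.055),.046)
rect("carr",(312,276,388,322),(S>50)&(Z>.014),.022)
rect("tray",(404,280,466,314),(V<170)&(Z>.012),.022)
rect("drop",(404,232,430,258),(V<110),.057)
rect("pot",(456,232,490,262),(Z>.05),.058)
for n,c,m,z in (("purcap",(200,225,262,258),(H>125)&(H<165)&(S>50),.093),("redcap",(200,225,262,258),((H<8)|(H>170))&(S>90),.093)):
    u0,v0,u1,v1=c; k=np.zeros((480,640),np.uint8); k[v0:v1,u0:u1]=m[v0:v1,u0:u1]
    _,l,st,ce=cv2.connectedComponentsWithStats(k)
    for s,e in zip(st[1:],ce[1:]):
        if s[4]>8: print(n,s,e.round(1),onplane("top",e,z).round(4))
big=cv2.resize(im[215:325,140:320],None,fx=4.4,fy=4.4,interpolation=cv2.INTER_CUBIC); cv2.imwrite("pics/c1.png",big)
E
```

```text
cam [0.38894115 0.00712742 1.13196775]
tubes zmax pct [-0.002  0.043  0.051  0.095]
red zmax pct [-0.002  0.032  0.047  0.05 ]
pur zmax pct [-0.002  0.041  0.048  0.051]
carr zmax pct [-0.002  0.006  0.023  0.027]
tray zmax pct [-0.001  0.005  0.024  0.028]
dropper zmax pct [-0.002  0.005  0.072  0.09 ]
pot zmax pct [-0.003  0.036  0.059  0.061]
tape zmax pct [-0.003  0.002  0.026  0.03 ]
device zmax pct [-0.001  0.055  0.067  0.071]
drawer zmax pct [-0.001  0.11   0.174  0.2  ]
carton zmax pct [-0.002  0.032  0.076  0.08 ]
bluebox zmax pct [-0.001  0.047  0.061  0.065]
green zmax pct [0.    0.006 0.026 0.613]
red c 455.8 333.3 size 56 135 yaw(y axis->) 12.9 px [149 277] [208 310]
pur c 446.0 121.3 size 50 134 yaw(y axis->) 7.9 px [243 285] [302 313]
grey c 579.6 221.1 size 52 135 yaw(y axis->) 6.9 px [201 227] [259 254]
carr c 447.3 -51.3 size 69 141 yaw(y axis->) 4.5 px [319 282] [380 315]
tray c 451.1 -244.6 size 118 56 yaw(y axis->) 176.2 px [408 283] [460 310]
drop c 558.8 -202.9 size 24 37 yaw(y axis->) 30.6 px [409 241] [424 254]
pot c 564.6 -331.0 size 43 61 yaw(y axis->) 70.6 px [463 233] [487 257]
purcap [223 234   8   8  44] [226.4 237.5] [[0.5775 0.2195 0.093 ]]
purcap [206 236   8   8  41] [209.3 239.5] [[0.5734 0.257  0.093 ]]
redcap [240 232   8   8  44] [243.3 235.5] [[0.5819 0.1825 0.093 ]]
redcap [212 241   4   4  13] [213.6 242.8] [[0.5661 0.2473 0.093 ]]
```

View pics/c1.png

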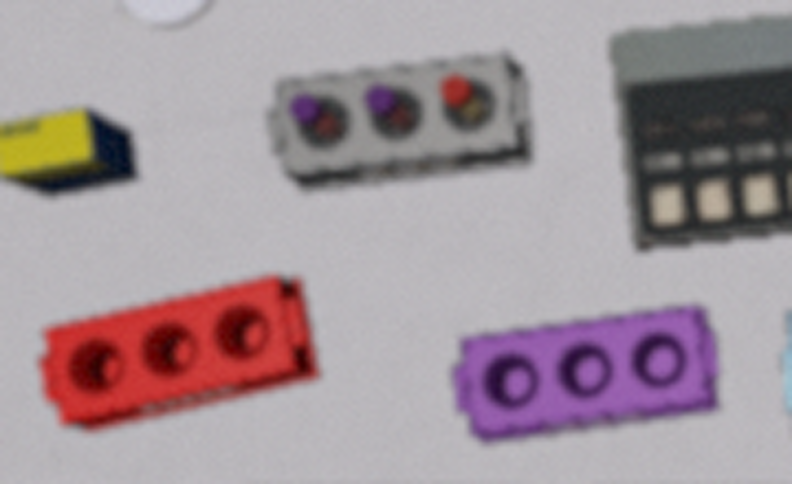

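```bash
cat >> h.py <<'E'
from scipy.spatial.transform import Rotation as Ro
def go(x,y,z,yaw,frm=None):
    s=ctrl.get_obs(); p,e=(s["ee_pos"],s["eef_rot"]) if frm is None else frm
    R=Ro.from_euler("xyz",e); G=Ro.from_euler("xyz",[np.pi,0,yaw])
    d=R.inv().apply(np.array([x,y,z])-p)*1000; w=(R.inv()*G).as_rotvec()
    print("GO",d.round(1),w.round(3))
E
python3 - <<'E'
from h import *
px=dict(purL=(256.4,301.6),purM=(271.8,299.1),purR=(289.8,296.8),redL=(161.8,297.7),redM=(178.6,294.5),redR=(195.2,290.5))
for k,v in px.items(): print(k,onplane("top",v,.046).round(4))
a=np.load("top0.npz"); P=cloud("top",a["d"])
# lid points of pot, dropper top and nearby furniture
Z=P[...,2]
m=np.zeros(Z.shape,bool); m[232:262,456:490]=True; k=m&(Z>.052); q=P[k]; print("pot",q.min(0),q.max(0),q.mean(0),np.median(q,0))
m[:]=False; m[232:260,404:432]=True; k=m&(Z>.03); q=P[k]; print("drop",q.min(0),q.max(0)); k=m&(Z>.06);print(P[k].mean(0))
m[:]=False; m[160:215,385:530]=True; k=m&(Z>.03); q=P[k]; print("drawer min x",np.percentile(q[:,0],[0,1,5]),q[:,1].min(),q[:,1].max())
go(.5785,.2203,.2,1.688)
E
```

```text
purL [[0.4399 0.1577 0.046 ]]
purM [[0.4453 0.1233 0.046 ]]
purR [[0.4502 0.083  0.046 ]]
redL [[0.4495 0.371  0.046 ]]
redM [[0.4565 0.3334 0.046 ]]
redR [[0.4653 0.2962 0.046 ]]
pot [ 0.38894115 -0.35169276  0.05203487] [0.57750151 0.00712742 1.13196775] [ 0.55557752 -0.32562544  0.06781063] [ 0.55698022 -0.3288864   0.05681838]
drop [ 0.38894115 -0.2207137   0.03005176] [0.57751192 0.00712742 1.13196775]
[ 0.55987769 -0.20253929  0.09000439]
drawer min x [0.38894115 0.63680158 0.65575601] -0.4518154396585587 0.007127420711081361
GO [-505.  -191.8    5.1] [-1.000e-03  1.000e-03  1.201e+00]
```

Units first: shifts go in shares of 750 mm and turns go in shares of 4 rad. So -505 mm / 750 = -0.6733, -192 mm / 750 = -0.256, 1.2 rad / 4 = 0.3.

>>> {"api": "arm_command", "payload": {"plan": [[[-0.6733,-0.256,0.0067,0,0,0.3,-1],[-0.6733,-0.256,0.0067,0,0,0.3,-1],[-0.6733,-0.256,0.0067,0,0,0.3,-1],[-0.6733,-0.256,0.0067,0,0,0.3,-1],[-0.6733,-0.256,0.0067,0,0,0.3,-1],[-0.6733,-0.256,0.0067,0,0,0.3,-1],[-0.6733,-0.256,0.0067,0,0,0.3,-1],[-0.6733,-0.256,0.0067,0,0,0.3,-1],[-0.6733,-0.256,0.0067,0,0,0.3,-1],[-0.6733,-0.256,0.0067,0,0,0.3,-1],[-0.6733,-0.256,0.0067,0,0,0.3,-1],[-0.6733,-0.256,0.0067,0,0,0.3,-1]]]}}

```text
time_s: 1.3
ee_pos: [0.5811, 0.217, 0.1991]
eef_rot: [-3.14, 0.001, 1.684]
force: [-0.2, 0.6, 0.1]
grip_width: 0.0943
grip_force: 0.0
```

Run:
```python
from h import *
s=ctrl.get_obs(); print(s["time_s"],s["ee_pos"],s["eef_rot"],s["qpos"])
ci=cams.camera_info("wrist"); im,d=cams.camera("wrist"); cv2.imwrite("pics/w1.png",im); np.savez("w1.npz",im=im,d=d,T=ci["world_to_cam"])
print(rays("wrist",[[317,234]],ci))
```

```text
1.3 [0.58107923 0.21695933 0.19912807] [-3.14035230e+00  7.61054162e-04  1.68449483e+00] [ 2.98529228e-01  4.63550757e-01  1.31162141e+00 -5.31043937e-04
  1.36777961e+00  1.84938623e-01]
(array([0.57417986, 0.28193158, 0.37805065]), array([[ 0.02287621, -0.22486378, -0.97412163]]))
```

View pics/w1.png

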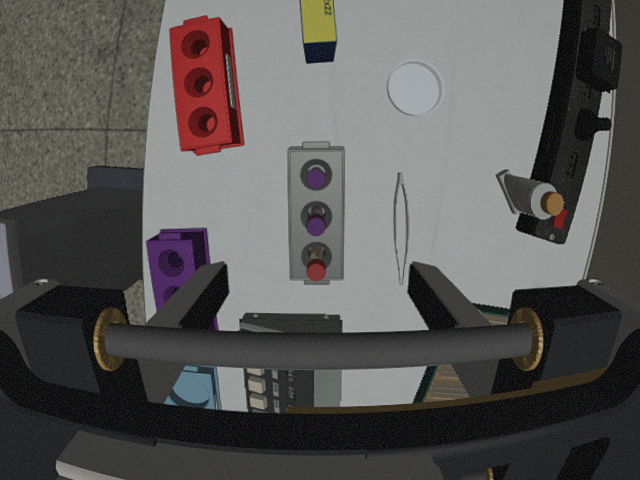

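Run:
```python
from h import *
a=np.load("w1.npz"); im,d=a["im"],a["d"]; ci=cams.camera_info("wrist"); ci["world_to_cam"]=a["T"]
hsv=cv2.cvtColor(im,cv2.COLOR_BGR2HSV); H,S=hsv[...,0].astype(int),hsv[...,1]
P=cloud("wrist",d,ci)
def comps(m,c,mn=30):
    u0,v0,u1,v1=c; k=np.zeros((480,640),np.uint8); k[v0:v1,u0:u1]=m[v0:v1,u0:u1]
    n,l,st,ce=cv2.connectedComponentsWithStats(k); return [(l==i,st[i],ce[i]) for i in range(1,n) if st[i][4]>mn]
for nm,m in (("pur",(H>125)&(H<165)&(S>80)),("red",((H<8)|(H>170))&(S>110))):
    for l,s,c in comps(m,(285,140,350,285)):
        q=P[l]; t=q[q[:,2]>q[:,2].max()-.006]
        print(nm,s,"top z",np.percentile(q[:,2],[5,95]).round(4),"top ctr",((np.percentile(t,3,0)+np.percentile(t,97,0))/2).round(4),"mask@.09",onplane("wrist",c,.09,ci).round(4))
# grey rack outline corners
for uv in [(289,148),(344,147),(288,279),(343,279)]: print(onplane("wrist",uv,.046,ci).round(4))
# red rack pockets
for uv in [(198,44),(201,84),(205,122)]: print("redp",onplane("wrist",uv,.046,ci).round(4))
for uv in [(173,262)]: print("purL",onplane("wrist",uv,.046,ci).round(4))
go(.579,.2203,.056,1.69)
```

```text
pur [306 169  20  19 286] top z [0.0913 0.0938] top ctr [0.5742 0.2819 0.3781] mask@.09 [[0.5746 0.2595 0.09  ]]
pur [306 215  20  21 301] top z [0.0848 0.0938] top ctr [0.5742 0.2819 0.3781] mask@.09 [[0.579  0.2225 0.09  ]]
red [307 259  18  22 326] top z [0.0807 0.0936] top ctr [0.5833 0.1847 0.0919] mask@.09 [[0.5833 0.1856 0.09  ]]
[[0.5484 0.2803 0.046 ]]
[[0.5968 0.2867 0.046 ]]
[[0.5595 0.1585 0.046 ]]
[[0.6115 0.1645 0.046 ]]
redp [[0.4524 0.3717 0.046 ]]
redp [[0.4608 0.3329 0.046 ]]
redp [[0.4689 0.2977 0.046 ]]
purL [[0.4439 0.161  0.046 ]]
GO [  1.7  -0.  143.3] [-0.002  0.    -0.004]
```

In the tool's units: 144 mm / 750 = 0.192, 125 mm / 750 = 0.1667.

>>> {"api": "arm_command", "payload": {"plan": [[[0.0027,0,0.0667,0,0,0,-1],[0.0027,0,0.1333,0,0,0,-1],[0.0027,0,0.1667,0,0,0,-1],[0.0027,0,0.192,0,0,0,-1],[0.0027,0,0.192,0,0,0,-1],[0.0027,0,0.192,0,0,0,1],[0.0027,0,0.192,0,0,0,1],[0.0027,0,0.192,0,0,0,1],[0.0027,0,0.192,0,0,0,1],[0.0027,0,0.192,0,0,0,1],[0.0027,0,0.192,0,0,0,1],[0.0027,0,0.192,0,0,0,1]]], "squeeze": 15}}

```text
time_s: 2.55
ee_pos: [0.5783, 0.2223, 0.0565]
eef_rot: [3.142, -0.0, 1.689]
force: [-0.6, -0.8, -0.1]
grip_width: 0.0416
grip_force: 0.0
```

In the tool's units: -100 mm / 750 = -0.1333, -75 mm / 750 = -0.1.

>>> {"api": "arm_command", "payload": {"plan": [[[0,0,0,0,0,0,1],[0,0,0,0,0,0,1],[0,0,0,0,0,0,1],[0,0,0,0,0,0,1],[0,0,0,0,0,0,1],[0,0,0,0,0,0,1],[0,0,-0.0333,0,0,0,1],[0,0,-0.0667,0,0,0,1],[0,0,-0.1,0,0,0,1],[0,0,-0.1333,0,0,0,1],[0,0,-0.1333,0,0,0,1]]]}}

```text
time_s: 3.65
ee_pos: [0.5795, 0.2227, 0.1601]
eef_rot: [3.136, -0.001, 1.689]
force: [0.1, 0.5, 0.5]
grip_width: 0.0121
grip_force: 15.0
```

Run:
```python
from h import *
s=ctrl.get_obs(); print(s["time_s"],s["grip_width"],s["grip_force"])
ci=cams.camera_info("wrist"); im,d=cams.camera("wrist"); cv2.imwrite("pics/w2.png",im)
go(.4482,.1245,.157,np.deg2rad(97.5))
```

```text
3.65 0.012119669019806345 14.997543543577194
GO [ -81.9 -141.2    0.4] [ 0.003 -0.001 -0.013]
```

View pics/w2.png

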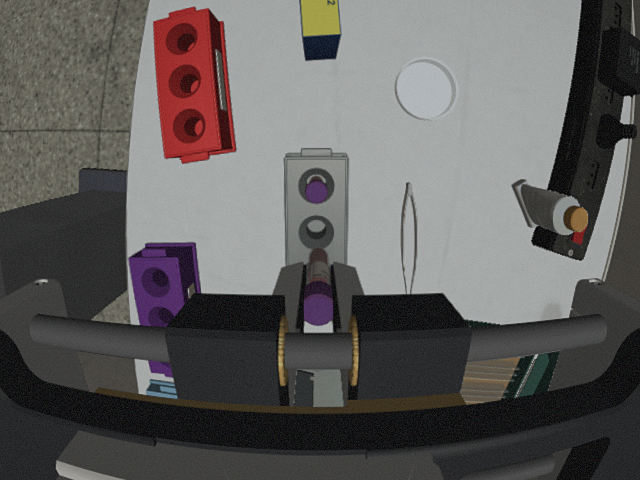

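In the tool's units: -142.5 mm / 750 = -0.19, -84 mm / 750 = -0.112, -0.016 rad / 4 = -0.004.

>>> {"api": "arm_command", "payload": {"plan": [[[-0.056,-0.0947,0,0,0,-0.0025,1],[-0.112,-0.19,0,0,0,-0.004,1],[-0.112,-0.19,0,0,0,-0.004,1],[-0.112,-0.19,0,0,0,-0.004,1],[-0.112,-0.19,0,0,0,-0.004,1],[-0.112,-0.19,0.0267,0,0,-0.004,1],[-0.112,-0.19,0.0533,0,0,-0.004,1],[-0.112,-0.19,0.0533,0,0,-0.004,1],[-0.112,-0.19,0.0533,0,0,-0.004,1]]]}}

```text
time_s: 4.6
ee_pos: [0.447, 0.1225, 0.1163]
eef_rot: [-3.141, 0.0, 1.705]
force: [-0.1, -0.3, -0.7]
grip_width: 0.0125
grip_force: 15.0
```

Run:
```python
from h import *
s=ctrl.get_obs(); print(s["time_s"],s["ee_pos"],s["grip_width"],s["grip_force"])
ci=cams.camera_info("wrist"); im,d=cams.camera("wrist"); cv2.imwrite("pics/w3.png",im); np.savez("w3.npz",im=im,d=d,T=ci["world_to_cam"])
```

```text
4.6 [0.4470007  0.12246763 0.11629375] 0.01245742308041504 14.997626692056656
```

View pics/w3.png

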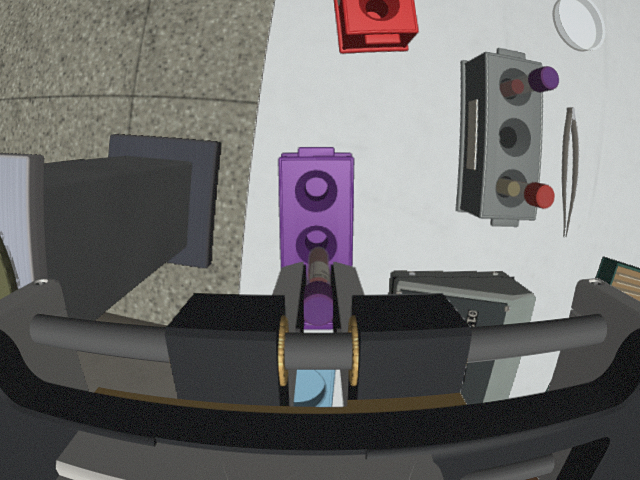

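Run:
```python
from h import *
a=np.load("w3.npz"); ci=cams.camera_info("wrist"); ci["world_to_cam"]=a["T"]
for uv in [(316,190),(317,240)]: print(onplane("wrist",uv,.046,ci).round(4))
for uv in [(279,157),(354,156)]: print("corner",onplane("wrist",uv,.046,ci).round(4))
for uv in [(320,252)]: print("tube bottom",onplane("wrist",uv,.065,ci).round(4))
```

```text
[[0.4411 0.1599 0.046 ]]
[[0.4464 0.1257 0.046 ]]
corner [[0.4136 0.1789 0.046 ]]
corner [[0.4631 0.1862 0.046 ]]
tube bottom [[0.4487 0.1228 0.065 ]]
```

In the tool's units: 59 mm / 750 = 0.0787, 57 mm / 750 = 0.076.

>>> {"api": "arm_command", "payload": {"plan": [[[0,0,0.0267,0,0,0,1],[0,0,0.0533,0,0,0,1],[0,0,0.0667,0,0,0,1],[0,0,0.076,0,0,0,1],[0,0,0.0787,0,0,0,1],[0,0,0.0787,0,0,0,1]]]}}

```text
time_s: 5.25
ee_pos: [0.4469, 0.1222, 0.0578]
eef_rot: [3.141, -0.0, 1.705]
force: [0.2, 0.2, -0.4]
grip_width: 0.0118
grip_force: 15.0
```

In the tool's units: 145 mm / 750 = 0.1933, -100 mm / 750 = -0.1333, 0.016 rad / 4 = 0.004.

>>> {"api": "arm_command", "payload": {"plan": [[[0,0,0,0,0,0,-0.3],[0,0,0,0,0,0,-0.3],[0,0,0,0,0,0,-0.3],[0,0,0,0,0,0,-0.3],[0,0,-0.0333,0,0,0,-0.3],[0,0,-0.0827,0,0,0,-0.3],[0,0,-0.1333,0,0,0,-0.3],[0.0533,0.064,-0.1333,0,0,0.0025,-0.3],[0.1067,0.128,-0.1333,0,0,0.004,-0.3],[0.1587,0.1933,-0.1333,0,0,0.004,-0.3],[0.1587,0.1933,-0.1333,0,0,0.004,-0.3],[0.1587,0.1933,-0.1333,0,0,0.004,-0.3]]]}}

```text
time_s: 6.45
ee_pos: [0.5757, 0.262, 0.1559]
eef_rot: [-3.141, 0.0, 1.691]
force: [-1.1, 0.1, -1.2]
grip_width: 0.0609
grip_force: 0.0
```

>>> {"api": "arm_command", "payload": {"plan": [[[0,0,0.06,0,0,0,-0.3],[0,0,0.1067,0,0,0,-0.3],[0,0,0.1347,0,0,0,-0.3],[0,0,0.1347,0,0,0,-0.3],[0,0,0.1347,0,0,0,1],[0,0,0.1347,0,0,0,1],[0,0,0.1347,0,0,0,1],[0,0,0.1347,0,0,0,1],[0,0,0.1347,0,0,0,1],[0,0,0.1347,0,0,0,1],[0,0,0.1347,0,0,0,1],[0,0,0.1347,0,0,0,1]]]}}

```text
time_s: 7.65
ee_pos: [0.5745, 0.2594, 0.0565]
eef_rot: [3.141, -0.0, 1.689]
force: [-0.2, -0.3, 1.5]
grip_width: 0.0121
grip_force: 15.0
```

Run:
```python
from h import *
s=ctrl.get_obs(); print(s)
ci=cams.camera_info("wrist"); im,d=cams.camera("wrist"); cv2.imwrite("pics/w4.png",im); np.savez("w4.npz",im=im,d=d,T=ci["world_to_cam"])
```

```text
{'time_s': 7.65, 'qpos': array([3.66101964e-01, 6.24821668e-01, 1.41320018e+00, 2.27513760e-06,
       1.10342765e+00, 2.48088371e-01]), 'joint_vel': array([ 8.04128915e-04, -1.18627317e-04,  1.03694324e-03,  8.88571955e-04,
       -8.87778606e-05,  9.67635040e-04]), 'tau': array([-1.94881484e-02, -6.64720058e+01, -3.14098334e+01,  6.19472028e-02,
       -5.21610619e-02,  9.22537140e-06]), 'ee_pos': array([0.57448597, 0.25944779, 0.05654454]), 'eef_rot': array([ 3.14145438e+00, -3.71219160e-05,  1.68880890e+00]), 'force': array([-0.17926364, -0.34327008,  1.45544175]), 'moment': array([ 0.01013336,  0.12322829, -0.00724551]), 'grip_force': 14.999726414680481, 'grip_width': 0.01212867244681357}
```

View pics/w4.png

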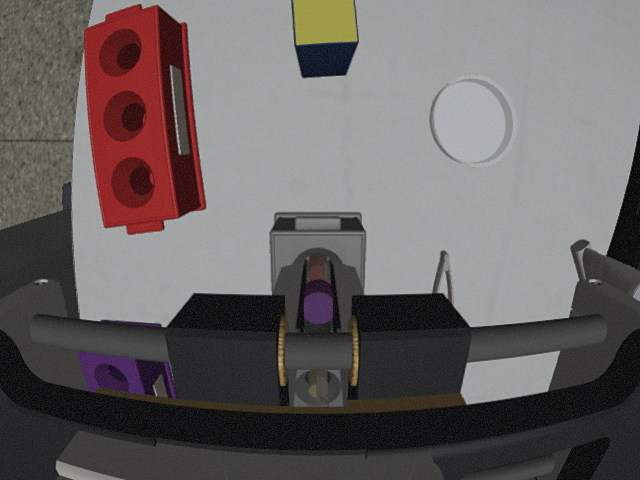

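In the tool's units: -144 mm / 750 = -0.192, -100 mm / 750 = -0.1333, -0.016 rad / 4 = -0.004.

>>> {"api": "arm_command", "payload": {"plan": [[[0,0,-0.04,0,0,0,1],[0,0,-0.0867,0,0,0,1],[0,0,-0.1333,0,0,0,1],[-0.036,-0.064,-0.1333,0,0,0,1],[-0.0733,-0.128,-0.1333,0,0,-0.0025,1],[-0.1107,-0.192,-0.1333,0,0,-0.004,1],[-0.1107,-0.192,-0.1333,0,0,-0.004,1],[-0.1107,-0.192,-0.1333,0,0,-0.004,1],[-0.1107,-0.192,-0.1067,0,0,-0.004,1],[-0.1107,-0.192,-0.08,0,0,-0.004,1],[-0.1107,-0.192,-0.08,0,0,-0.004,1]]]}}

```text
time_s: 8.8
ee_pos: [0.4409, 0.1602, 0.1145]
eef_rot: [-3.138, 0.0, 1.705]
force: [-0.1, -0.4, 0.1]
grip_width: 0.0124
grip_force: 15.0
```

In the tool's units: 57 mm / 750 = 0.076, 52 mm / 750 = 0.0693.

>>> {"api": "arm_command", "payload": {"plan": [[[0,0,0.0267,0,0,0,1],[0,0,0.0533,0,0,0,1],[0,0,0.0693,0,0,0,1],[0,0,0.076,0,0,0,1],[0,0,0.076,0,0,0,1],[0,0,0.076,0,0,0,-0.3],[0,0,0.076,0,0,0,-0.3],[0,0,0.076,0,0,0,-0.3],[0,0,0.076,0,0,0,-0.3],[0,0,0.04,0,0,0,-0.3],[0,0,-0.0067,0,0,0,-0.3],[0,0,-0.0573,0,0,0,-0.3]]]}}

```text
time_s: 10.0
ee_pos: [0.4408, 0.1599, 0.1605]
eef_rot: [-3.14, 0.0, 1.705]
force: [0.3, -1.1, -0.5]
grip_width: 0.0605
grip_force: 0.0
```

In the tool's units: 144.5 mm / 750 = 0.1927, 101 mm / 750 = 0.1347, 0.016 rad / 4 = 0.004.

>>> {"api": "arm_command", "payload": {"plan": [[[0.0027,0.064,0,0,0,0,-0.3],[0.0053,0.128,0,0,0,0.0025,-0.3],[0.0067,0.1927,0,0,0,0.004,-0.3],[0.0067,0.1927,0,0,0,0.004,-0.3],[0.0067,0.1927,0,0,0,0.004,-0.3],[0.0067,0.1927,0.0533,0,0,0.004,-0.3],[0.0067,0.1927,0.1,0,0,0.004,-0.3],[0.0067,0.1927,0.1347,0,0,0.004,-0.3],[0.0067,0.1927,0.1347,0,0,0.004,-0.3],[0.0067,0.1927,0.1347,0,0,0.004,1],[0.0067,0.1927,0.1347,0,0,0.004,1],[0.0067,0.1927,0.1347,0,0,0.004,1]]]}}

```text
time_s: 11.2
ee_pos: [0.5843, 0.1845, 0.0603]
eef_rot: [3.139, -0.0, 1.689]
force: [-0.2, -0.9, -0.8]
grip_width: 0.0404
grip_force: 0.0
```

In the tool's units: -100 mm / 750 = -0.1333, -65 mm / 750 = -0.0867.

>>> {"api": "arm_command", "payload": {"plan": [[[0,0,0,0,0,0,1],[0,0,0,0,0,0,1],[0,0,0,0,0,0,1],[0,0,0,0,0,0,1],[0,0,0,0,0,0,1],[0,0,-0.04,0,0,0,1],[0,0,-0.0867,0,0,0,1],[0,0,-0.1333,0,0,0,1],[0,0,-0.1333,0,0,0,1]]]}}

```text
time_s: 12.1
ee_pos: [0.5855, 0.1848, 0.1635]
eef_rot: [3.134, -0.001, 1.689]
force: [0.3, 0.5, -0.4]
grip_width: 0.0124
grip_force: 15.0
```

Run:
```python
from h import *
s=ctrl.get_obs(); print(s["ee_pos"],s["eef_rot"])
a=np.load("w4.npz"); ci=cams.camera_info("wrist"); ci2=dict(ci); ci2["world_to_cam"]=a["T"]
for uv in [(124,53),(130,117),(136,181)]: print("redp",onplane("wrist",uv,.046,ci2).round(4))
```

```text
[0.58552457 0.18476637 0.16352883] [ 3.13397776e+00 -9.66671938e-04  1.68885854e+00]
redp [[0.4527 0.371  0.046 ]]
redp [[0.4621 0.3341 0.046 ]]
redp [[0.4689 0.2988 0.046 ]]
```

In the tool's units: 163 mm / 750 = 0.2173, -106 mm / 750 = -0.1413, -0.1 rad / 4 = -0.025.

>>> {"api": "arm_command", "payload": {"plan": [[[0.0547,-0.0347,0,0,0,0,1],[0.1093,-0.0707,0,0,0,-0.0125,1],[0.164,-0.1067,0,0,0,-0.025,1],[0.2173,-0.1413,0,0,0,-0.025,1],[0.2173,-0.1413,0,0,0,-0.025,1],[0.2173,-0.1413,0.0267,0,0,-0.025,1],[0.2173,-0.1413,0.0533,0,0,-0.025,1],[0.2173,-0.1413,0.0533,0,0,-0.025,1],[0.2173,-0.1413,0.0533,0,0,-0.025,1]]]}}

```text
time_s: 13.0
ee_pos: [0.4595, 0.3333, 0.1185]
eef_rot: [-3.141, 0.0, 1.788]
force: [-0.1, -0.0, 1.4]
grip_width: 0.0119
grip_force: 15.0
```

Run:
```python
from h import *
s=ctrl.get_obs(); print(s["time_s"],s["ee_pos"],s["grip_width"],s["grip_force"])
ci=cams.camera_info("wrist"); im,d=cams.camera("wrist"); cv2.imwrite("pics/w5.png",im[120:360,200:440]); np.savez("w5.npz",im=im,d=d,T=ci["world_to_cam"])
```

```text
13.0 [0.45954523 0.33332207 0.11848527] 0.011934997257747262 14.993036091327667
```

View pics/w5.png

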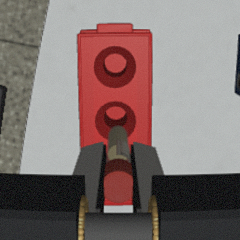

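Run:
```python
from h import *
a=np.load("w5.npz"); ci=cams.camera_info("wrist"); ci["world_to_cam"]=a["T"]
for uv in [(315,186),(315,238)]: print(onplane("wrist",uv,.046,ci).round(4))
L=onplane("wrist",(315,186),.046,ci)[0]; print(L+.038*np.array([np.sin(.218),-np.cos(.218),0]))
```

```text
[[0.4494 0.3724 0.046 ]]
[[0.4571 0.337  0.046 ]]
[0.4575754  0.33533442 0.046     ]
```

In the tool's units: -62 mm / 750 = -0.0827, 58 mm / 750 = 0.0773.

>>> {"api": "arm_command", "payload": {"plan": [[[0.0027,-0.0021,0.0267,0,0,0,1],[0.0027,-0.0021,0.0533,0,0,0,1],[0.0027,-0.0021,0.0693,0,0,0,1],[0.0027,-0.0021,0.0773,0,0,0,1],[0.0027,-0.0021,0.0773,0,0,0,1],[0.0027,-0.0021,0.0773,0,0,0,-0.3],[0.0027,-0.0021,0.0773,0,0,0,-0.3],[0.0027,-0.0021,0.0773,0,0,0,-0.3],[0.0027,-0.0021,0.0773,0,0,0,-0.3],[0.0027,-0.0021,0.0333,0,0,0,-0.3],[0.0027,-0.0021,-0.02,0,0,0,-0.3],[0.0027,-0.0021,-0.0827,0,0,0,-0.3]]]}}

```text
time_s: 14.25
ee_pos: [0.4567, 0.3349, 0.1812]
eef_rot: [-3.14, 0.001, 1.789]
force: [1.3, -0.6, 0.6]
grip_width: 0.0604
grip_force: 0.0
```

Run:
```python
from h import *
go(.558,-.2025,.2,np.pi)
```

```text
GO [-546.6  -17.4  -18.4] [-2.000e-03 -1.000e-03 -1.353e+00]
```

In the tool's units: -546 mm / 750 = -0.728, -20 mm / 750 = -0.0267, -1.353 rad / 4 = -0.3383.

>>> {"api": "arm_command", "payload": {"plan": [[[-0.728,-0.0227,-0.0267,0,0,-0.3383,-0.3],[-0.728,-0.0227,-0.0267,0,0,-0.3383,-0.3],[-0.728,-0.0227,-0.0267,0,0,-0.3383,-0.3],[-0.728,-0.0227,-0.0267,0,0,-0.3383,-0.3],[-0.728,-0.0227,-0.0267,0,0,-0.3383,-0.3],[-0.728,-0.0227,-0.0267,0,0,-0.3383,-0.3],[-0.728,-0.0227,-0.0267,0,0,-0.3383,-0.3],[-0.728,-0.0227,-0.0267,0,0,-0.3383,-0.3],[-0.728,-0.0227,-0.0267,0,0,-0.3383,-0.3],[-0.728,-0.0227,-0.0267,0,0,-0.3383,-0.3],[-0.728,-0.0227,-0.0267,0,0,-0.3383,-0.3],[-0.728,-0.0227,-0.0267,0,0,-0.3383,-0.3]]]}}

```text
time_s: 15.45
ee_pos: [0.5587, -0.2042, 0.2007]
eef_rot: [-3.141, 0.0, 3.141]
force: [-0.3, 0.7, -0.2]
grip_width: 0.061
grip_force: 0.0
```

>>> {"api": "arm_command", "payload": {"plan": [[[0,0,0,0,0,0,-0.3],[0,0,0,0,0,0,-0.3]]]}}

```text
time_s: 15.65
ee_pos: [0.5586, -0.2018, 0.2002]
eef_rot: [3.141, -0.0, 3.14]
force: [0.4, -0.0, 0.3]
grip_width: 0.0615
grip_force: 0.0
```

Run:
```python
from h import *
s=ctrl.get_obs(); print(s["time_s"],s["ee_pos"],s["eef_rot"],s["qpos"])
ci=cams.camera_info("wrist"); im,d=cams.camera("wrist"); cv2.imwrite("pics/w6.png",im); np.savez("w6.npz",im=im,d=d,T=ci["world_to_cam"])
```

```text
15.65 [ 0.55858134 -0.201813    0.20017913] [ 3.14122022e+00 -4.05638778e-04  3.14041989e+00] [-4.08448348e-01  4.02471438e-01  1.39562351e+00  1.86059102e-04
  1.34401769e+00 -1.97811372e+00]
```

View pics/w6.png

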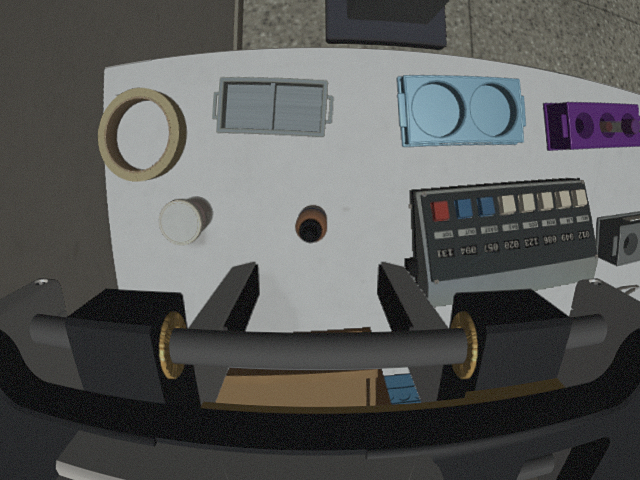

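Run:
```python
from h import *
a=np.load("w6.npz"); im,d=a["im"],a["d"]; ci=cams.camera_info("wrist"); ci["world_to_cam"]=a["T"]
P=cloud("wrist",d,ci); Z=P[...,2]; ok=d>0
def reg(n,c,z0,z1):
    u0,v0,u1,v1=c; m=np.zeros(Z.shape,bool); m[v0:v1,u0:u1]=True; m&=ok&(Z>z0)&(Z<z1); q=P[m]
    print(n,m.sum(),((np.percentile(q,2,0)+np.percentile(q,98,0))/2).round(4),(np.percentile(q,98,0)-np.percentile(q,2,0)).round(4))
reg("drop body",(290,200,335,250),.02,.062); reg("drop top",(290,200,335,250),.08,.1)
reg("pot lid",(155,195,215,250),.054,.066)
reg("tray",(214,72,334,138),.015,.03); reg("carrier",(396,72,528,148),.016,.03)
for n,uv,z in (("drop",(311,221),.057),("pot",(182,220),.058),("bayL",(249,106),.022),("bayR",(300,106),.022),("wellL",(438,109),.022),("wellR",(493,109),.022)):
    print(n,onplane("wrist",uv,z,ci).round(4))
```

```text
drop body 492 [ 0.5615 -0.208   0.041 ] [0.025  0.0273 0.038 ]
drop top 159 [ 0.5622 -0.2089  0.085 ] [0.0093 0.0098 0.0097]
pot lid 1509 [ 0.557  -0.3301  0.0564] [0.0382 0.039  0.0035]
tray 2078 [ 0.4505 -0.2459  0.0205] [0.0571 0.1137 0.0088]
carrier 4177 [ 0.448  -0.0527  0.02  ] [0.0711 0.1359 0.0065]
drop [[ 0.5566 -0.2078  0.057 ]]
pot [[ 0.5548 -0.3268  0.058 ]]
bayL [[ 0.4504 -0.2676  0.022 ]]
bayR [[ 0.4517 -0.2185  0.022 ]]
wellL [[ 0.4506 -0.0836  0.022 ]]
wellR [[ 0.4453 -0.0223  0.022 ]]
```

In the tool's units: 174 mm / 750 = 0.232, 160 mm / 750 = 0.2133.

>>> {"api": "arm_command", "payload": {"plan": [[[-0.0033,-0.006,0.06,0,0,0,-0.3],[-0.0033,-0.006,0.12,0,0,0,-0.3],[-0.0033,-0.006,0.1733,0,0,0,-0.3],[-0.0033,-0.006,0.2133,0,0,0,-0.3],[-0.0033,-0.006,0.232,0,0,0,-0.3],[-0.0033,-0.006,0.232,0,0,0,-0.3],[-0.0033,-0.006,0.232,0,0,0,1],[-0.0033,-0.006,0.232,0,0,0,1],[-0.0033,-0.006,0.232,0,0,0,1],[-0.0033,-0.006,0.232,0,0,0,1],[-0.0033,-0.006,0.232,0,0,0,1],[-0.0033,-0.006,0.232,0,0,0,1]]], "squeeze": 20}}

```text
time_s: 16.9
ee_pos: [0.5616, -0.2061, 0.0271]
eef_rot: [-3.141, 0.001, -3.141]
force: [-1.3, 1.6, 5.3]
grip_width: 0.0285
grip_force: 20.0
```

>>> {"api": "arm_command", "payload": {"plan": [[[0,0,0,0,0,0,1],[0,0,0,0,0,0,1]]]}}

```text
time_s: 17.1
ee_pos: [0.5616, -0.2061, 0.0271]
eef_rot: [-3.141, 0.001, -3.141]
force: [-0.8, -0.6, 6.8]
grip_width: 0.0291
grip_force: 20.0
```

Run:
```python
from h import *
go(.4515,-.2205,.0305,np.pi)
```

```text
GO [110.1 -14.3  -3.5] [-0.     0.001  0.   ]
```

In the tool's units: -60 mm / 750 = -0.08, -40 mm / 750 = -0.0533.

>>> {"api": "arm_command", "payload": {"plan": [[[0,0,-0.02,0,0,0,1],[0,0,-0.0533,0,0,0,1],[0,0,-0.08,0,0,0,1],[0,0,-0.08,0,0,0,1]]]}}

```text
time_s: 17.5
ee_pos: [0.5625, -0.2065, 0.0899]
eef_rot: [-3.14, 0.004, -3.141]
force: [0.1, 0.1, -1.0]
grip_width: 0.0293
grip_force: 20.0
```

Run:
```python
from h import *
s=ctrl.get_obs(); print(s["ee_pos"],s["grip_width"],s["force"])
im,d=cams.camera("wrist"); cv2.imwrite("pics/w7.png",im)
```

```text
[ 0.56251784 -0.20651235  0.08989179] 0.02931457654089673 [ 0.09223036  0.12562572 -1.01125716]
```

View pics/w7.png

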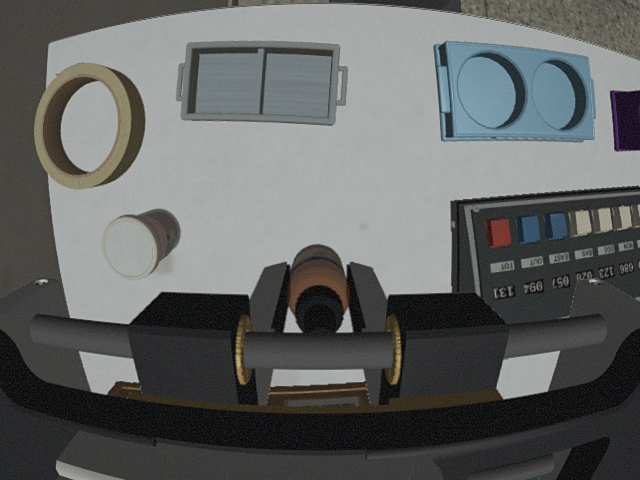

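In the tool's units: 110 mm / 750 = 0.1467, 70 mm / 750 = 0.0933.

>>> {"api": "arm_command", "payload": {"plan": [[[0.04,-0.0053,0,0,0,0,1],[0.0933,-0.012,0,0,0,0,1],[0.1467,-0.0187,0,0,0,0,1],[0.1467,-0.0187,0,0,0,0,1],[0.1467,-0.0187,0,0,0,0,1],[0.1467,-0.0187,0,0,0,0,1]]]}}

```text
time_s: 18.15
ee_pos: [0.452, -0.22, 0.0862]
eef_rot: [3.142, 0.0, -3.141]
force: [0.1, -0.5, -0.2]
grip_width: 0.0286
grip_force: 20.0
```

Run:
```python
from h import *
s=ctrl.get_obs(); print(s["ee_pos"],s["grip_width"],s["force"])
ci=cams.camera_info("wrist"); im,d=cams.camera("wrist"); cv2.imwrite("pics/w8.png",im[0:400,120:520]); np.savez("w8.npz",im=im,d=d,T=ci["world_to_cam"])
```

```text
[ 0.45198633 -0.2199676   0.08621971] 0.028563353937612113 [ 0.05861613 -0.50473999 -0.16471841]
```

View pics/w8.png

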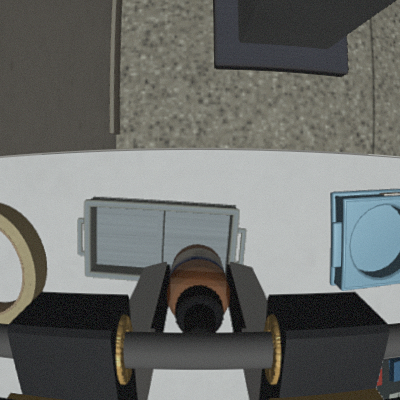

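Run:
```python
from h import *
a=np.load("w8.npz"); ci=cams.camera_info("wrist"); ci["world_to_cam"]=a["T"]
for n,uv in (("div far",(284,209)),("R far outer",(360,207)),("L far outer",(204,198)),("L near outer",(205,277))): print(n,onplane("wrist",uv,.022,ci).round(4))
P=cloud("wrist",a["d"],ci); Z=P[...,2]; m=(a["d"]>0)&(Z>.017)&(Z<.028)&(P[...,1]<-.17)&(P[...,1]>-.31)&(P[...,0]<.5)&(P[...,0]>.4); q=P[m]; print(np.percentile(q,[2,98],0).round(4))
```

```text
div far [[ 0.4265 -0.2424  0.022 ]]
R far outer [[ 0.4251 -0.1919  0.022 ]]
L far outer [[ 0.4185 -0.2973  0.022 ]]
L near outer [[ 0.4752 -0.3007  0.022 ]]
[[ 0.4209 -0.3041  0.0174]
 [ 0.4746 -0.1891  0.0246]]
```

In the tool's units: 55 mm / 750 = 0.0733, 54 mm / 750 = 0.072.

>>> {"api": "arm_command", "payload": {"plan": [[[0,-0.0027,0.0267,0,0,0,1],[0,-0.0027,0.0507,0,0,0,1],[0,-0.0027,0.064,0,0,0,1],[0,-0.0027,0.072,0,0,0,1],[0,-0.0027,0.0733,0,0,0,1],[0,-0.0027,0.0733,0,0,0,1]]]}}

```text
time_s: 18.8
ee_pos: [0.4516, -0.222, 0.0318]
eef_rot: [-3.141, 0.0, -3.141]
force: [0.8, -0.1, -0.4]
grip_width: 0.0287
grip_force: 20.0
```

In the tool's units: -130 mm / 750 = -0.1733, -107 mm / 750 = -0.1427.

>>> {"api": "arm_command", "payload": {"plan": [[[0,0,0,0,0,0,-0.7],[0,0,0,0,0,0,-0.7],[0,0,0,0,0,0,-0.7],[0,0,0,0,0,0,-0.7],[0,0,-0.0267,0,0,0,-0.7],[0,0,-0.0667,0,0,0,-0.7],[0,0,-0.12,0,0,0,-0.7],[0,0,-0.1733,0,0,0,-0.7],[-0.044,-0.048,-0.1733,0,0,0,-0.7],[-0.0907,-0.096,-0.1733,0,0,0,-0.7],[-0.14,-0.1427,-0.1733,0,0,0,-0.7],[-0.14,-0.1427,-0.1733,0,0,0,-0.7]]]}}

```text
time_s: 20.0
ee_pos: [0.5583, -0.3319, 0.1588]
eef_rot: [3.141, -0.002, 3.14]
force: [-1.2, 0.1, -0.6]
grip_width: 0.0798
grip_force: 0.0
```

>>> {"api": "arm_command", "payload": {"plan": [[[0,0,0,0,0,0,-0.7],[0,0,0,0,0,0,-0.7]]]}}

```text
time_s: 20.2
ee_pos: [0.5558, -0.3283, 0.1617]
eef_rot: [3.141, -0.0, -3.141]
force: [0.3, -0.3, 0.5]
grip_width: 0.0801
grip_force: 0.0
```

Run:
```python
from h import *
s=ctrl.get_obs(); print(s["ee_pos"],s["grip_width"],s["qpos"])
ci=cams.camera_info("wrist"); im,d=cams.camera("wrist"); cv2.imwrite("pics/w9.png",im); np.savez("w9.npz",im=im,d=d,T=ci["world_to_cam"])
P=cloud("wrist",d,ci); Z=P[...,2]; m=(d>0)&(Z>.053)&(Z<.066)&(np.hypot(P[...,0]-.557,P[...,1]+.329)<.035); q=P[m]; print(m.sum(),np.percentile(q,[2,98],0).round(4))
```

```text
[ 0.55575363 -0.32827704  0.16166646] 0.08006226975371718 [-5.90293843e-01  5.48576966e-01  1.27343062e+00  3.92011685e-05
  1.31983645e+00 -2.16154782e+00]
2320 [[ 0.5371 -0.3501  0.0546]
 [ 0.5762 -0.3116  0.058 ]]
```

View pics/w9.png

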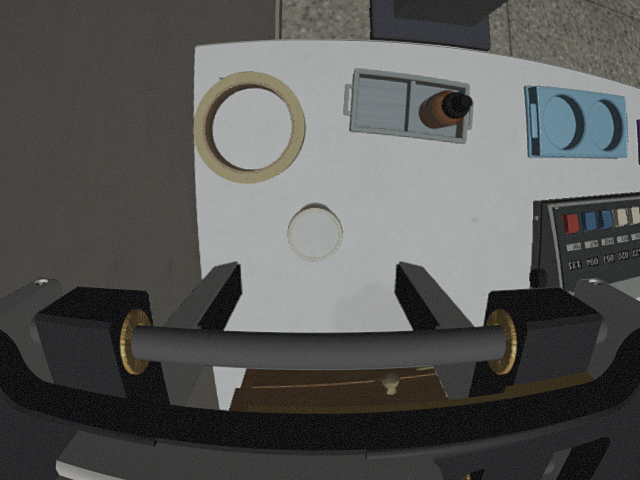

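In the tool's units: 129 mm / 750 = 0.172, -2.5 mm / 750 = -0.0033.

>>> {"api": "arm_command", "payload": {"plan": [[[-0.0013,-0.0033,0.0533,0,0,0,-0.7],[-0.0013,-0.0033,0.1067,0,0,0,-0.7],[-0.0013,-0.0033,0.1467,0,0,0,-0.7],[-0.0013,-0.0033,0.172,0,0,0,-0.7],[-0.0013,-0.0033,0.172,0,0,0,-0.7],[-0.0013,-0.0033,0.172,0,0,0,1],[-0.0013,-0.0033,0.172,0,0,0,1],[-0.0013,-0.0033,0.172,0,0,0,1],[-0.0013,-0.0033,0.172,0,0,0,1],[-0.0013,-0.0033,0.172,0,0,0,1],[-0.0013,-0.0033,0.172,0,0,0,1],[-0.0013,-0.0033,0.172,0,0,0,1]]], "squeeze": 15}}

```text
time_s: 21.45
ee_pos: [0.5575, -0.3316, 0.0328]
eef_rot: [-3.141, 0.0, -3.141]
force: [-0.9, 0.0, 3.8]
grip_width: 0.0418
grip_force: 15.0
```

In the tool's units: -110 mm / 750 = -0.1467, -80 mm / 750 = -0.1067.

>>> {"api": "arm_command", "payload": {"plan": [[[0,0,0,0,0,0,1],[0,0,-0.02,0,0,0,1],[0,0,-0.0533,0,0,0,1],[0,0,-0.1067,0,0,0,1],[0,0,-0.1467,0,0,0,1],[0,0,-0.1467,0,0,0,1]]]}}

```text
time_s: 22.05
ee_pos: [0.5587, -0.3324, 0.1482]
eef_rot: [-3.137, 0.006, -3.141]
force: [-0.0, 0.4, 0.4]
grip_width: 0.0416
grip_force: 15.0
```

Run:
```python
from h import *
go(.447,-.083,.141,np.pi)
```

```text
GO [111.7 249.5   5.4] [-0.004  0.006  0.   ]
```

In the tool's units: 248 mm / 750 = 0.3307, 107 mm / 750 = 0.1427.

>>> {"api": "arm_command", "payload": {"plan": [[[0.0227,0.0533,0,0,0,0,1],[0.0467,0.108,0,0,0,0,1],[0.0707,0.164,0,0,0,0,1],[0.0947,0.22,0,0,0,0,1],[0.1187,0.276,0,0,0,0,1],[0.1427,0.3307,0,0,0,0,1],[0.1427,0.3307,0,0,0,0,1],[0.1427,0.3307,0,0,0,0,1],[0.1427,0.3307,0.04,0,0,0,1],[0.1427,0.3307,0.08,0,0,0,1],[0.1427,0.3307,0.08,0,0,0,1],[0.1427,0.3307,0.08,0,0,0,1]]]}}

```text
time_s: 23.25
ee_pos: [0.4505, -0.0842, 0.0828]
eef_rot: [3.141, -0.001, 3.141]
force: [1.1, -1.2, -0.8]
grip_width: 0.0419
grip_force: 15.0
```

Run:
```python
from h import *
s=ctrl.get_obs(); print(s["ee_pos"],s["eef_rot"],s["grip_width"],s["force"])
ci=cams.camera_info("wrist"); im,d=cams.camera("wrist"); cv2.imwrite("pics/w10.png",im[0:400,120:640]); np.savez("w10.npz",im=im,d=d,T=ci["world_to_cam"])
P=cloud("wrist",d,ci); Z=P[...,2]; m=(d>0)&(Z>.018)&(Z<.028)&(P[...,1]<.04)&(P[...,1]>-.15)&(P[...,0]<.52)&(P[...,0]>.38); q=P[m]; print(m.sum(),np.percentile(q,[2,98],0).round(4))
```

```text
[ 0.45051065 -0.08419432  0.08283613] [ 3.14143823e+00 -8.20355565e-04  3.14086566e+00] 0.041901591303147696 [ 1.13068368 -1.21609991 -0.84997271]
6483 [[ 0.4109 -0.1175  0.0184]
 [ 0.4766  0.0141  0.0231]]
```

View pics/w10.png

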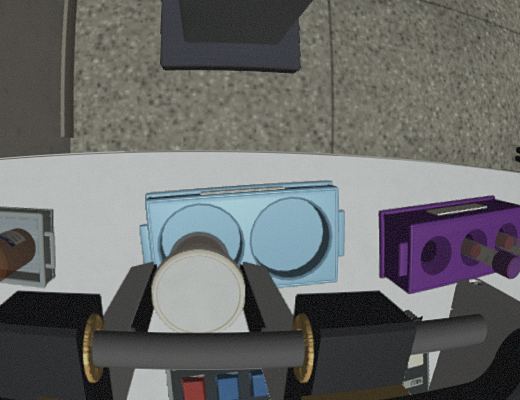

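Run:
```python
from h import *
a=np.load("w10.npz"); ci=cams.camera_info("wrist"); ci["world_to_cam"]=a["T"]
for n,uv in (("R well",(411,238)),("L far edge",(321,205)),("L left edge",(281,242)),("L right edge",(362,238))): print(n,onplane("wrist",uv,.022,ci).round(4))
print(ctrl.get_obs()["ee_pos"])
```

```text
R well [[ 0.4441 -0.0209  0.022 ]]
L far edge [[ 0.4219 -0.082   0.022 ]]
L left edge [[ 0.4467 -0.1087  0.022 ]]
L right edge [[ 0.444  -0.0547  0.022 ]]
[ 0.45095107 -0.08417289  0.08350892]
```

In the tool's units: 44 mm / 750 = 0.0587, 41 mm / 750 = 0.0547.

>>> {"api": "arm_command", "payload": {"plan": [[[0,0.0013,0.0267,0,0,0,1],[0,0.0013,0.0453,0,0,0,1],[0,0.0013,0.0547,0,0,0,1],[0,0.0013,0.0587,0,0,0,1],[0,0.0013,0.0587,0,0,0,1],[0,0.0013,0.0587,0,0,0,1]]]}}

```text
time_s: 23.9
ee_pos: [0.4507, -0.0826, 0.0392]
eef_rot: [-3.141, 0.001, -3.141]
force: [0.4, 0.4, -0.3]
grip_width: 0.0419
grip_force: 15.0
```

In the tool's units: -170 mm / 750 = -0.2267, -130 mm / 750 = -0.1733.

>>> {"api": "arm_command", "payload": {"plan": [[[0,0,0.0013,0,0,0,1],[0,0,0.0013,0,0,0,1],[0,0,0.0013,0,0,0,-0.5],[0,0,0.0013,0,0,0,-0.5],[0,0,0.0013,0,0,0,-0.5],[0,0,0.0013,0,0,0,-0.5],[0,0,-0.0133,0,0,0,-0.5],[0,0,-0.0533,0,0,0,-0.5],[0,0,-0.1133,0,0,0,-0.5],[0,0,-0.1733,0,0,0,-0.5],[0,0,-0.2267,0,0,0,-0.5],[0,0,-0.2267,0,0,0,-0.5]]]}}

```text
time_s: 25.1
ee_pos: [0.4519, -0.0829, 0.2143]
eef_rot: [-3.139, 0.009, -3.141]
force: [0.1, -0.1, -1.1]
grip_width: 0.0707
grip_force: 0.0
```

>>> {"api": "arm_command", "payload": {"plan": [[[0,0,0,0,0,0,-0.5],[0,0,0,0,0,0,-0.5],[0,0,0,0,0,0,-0.5]]]}}

```text
time_s: 25.4
ee_pos: [0.4498, -0.0824, 0.2074]
eef_rot: [3.141, -0.002, -3.141]
force: [0.5, 0.5, 0.2]
grip_width: 0.0704
grip_force: 0.0
```

Run:
```python
from h import *
s=ctrl.get_obs(); print(s["time_s"],s["ee_pos"],s["grip_width"],s["force"])
ci=cams.camera_info("wrist"); im,d=cams.camera("wrist"); im2,d2=cams.camera("side")
a=im[0:330,40:640]; b=cv2.resize(im2[190:350,200:400],None,fx=2,fy=2)
out=np.zeros((600,800,3),np.uint8); out[:264,:480]=cv2.resize(a,(480,264)); out[270:590,:400]=b; out[270:590,400:]=0
cv2.imwrite("pics/w11.png",out)
P=cloud("wrist",d,ci)
for n,x,y,r in (("pot",.45,-.083,.03),("drop",.4516,-.222,.02),("M",.4463,.1223,.012),("L",.4411,.16,.012),("red",.4575,.335,.015)):
    for nm,Q,dd in (("w",P,d),("s",cloud("side",d2),d2)):
        m=(dd>0)&(np.hypot(Q[...,0]-x,Q[...,1]-y)<r); q=Q[m]
        if len(q)>5: print(n,nm,"ztop",np.percentile(q[:,2],97).round(4))
```

```text
25.4 [ 0.4497742  -0.08238157  0.20735983] 0.0703873422557332 [0.47345878 0.54421083 0.17833058]
pot w ztop 0.3444
pot s ztop 0.4109
drop w ztop 0.0918
drop s ztop 0.0872
M w ztop 0.0934
M s ztop 0.0948
L w ztop 0.0933
L s ztop 0.0948
red w ztop 0.0451
red s ztop 0.095
```

View pics/w11.png

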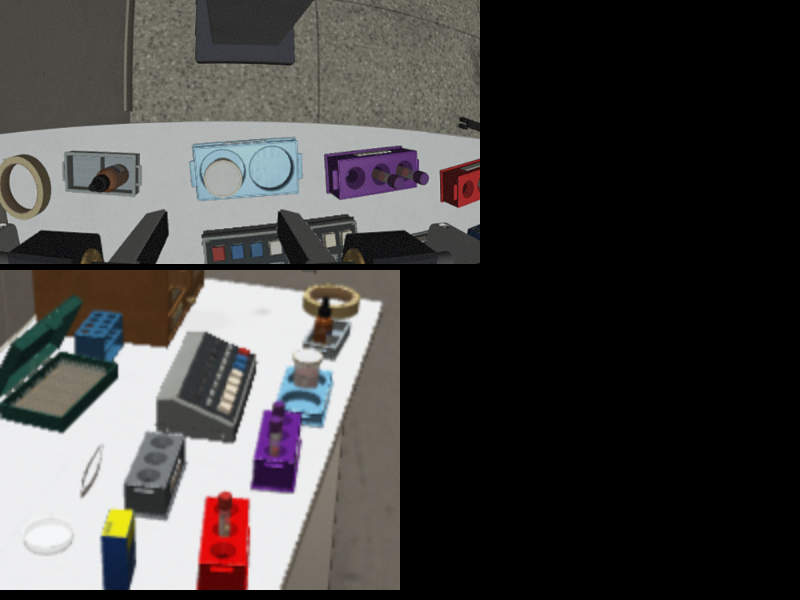

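The composite shows the pot in the carrier well at about (223,177) and the bottle in the tray bay at (110,175). Both purple tubes stand in the purple rack, and the red tube is in the red rack at (225,510). The tube tops measure about 93–95 mm, so they are fully down.

```bash
python3 -c "
from station import ctrl
print(ctrl.hand_in())"
```

```text
the job is handed in; nothing more can be done
None
```

The job is handed in at about 25 s: both purple tubes are in the purple rack, the red tube in the red rack, the pot in a carrier well and the dropper bottle in a tray bay, all upright and released, and no bystander was touched; the hand-in returned no verdict.

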